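# Load a reagent carrier from the stock lane, snap its cover on and restock

### The arm

A 7-joint arm with a two-finger parallel gripper is mounted at the origin on a cart in front of the work surface, level with it; the furniture and walls round the work are solid. World frame = base frame: x ahead of the robot, y to its left, z up, the work surface at z = 0. Lengths are in m, angles in rad, forces in N, time in s.
With the tool pointing down it reaches from about 0.425 to 1.025 m from the base axis. Payload 9.4 kg.
Tool frame: the origin (TCP) lies at the very end of the fingers, on their centre line; the grasp point (between the pads) lies 19 mm behind it; z points along the fingers, y is the line along which they close (so a half turn about z gives the same grasp; the last joint's range is limited). The gripper opens to 85 mm and grips with 20 to 120 N. Pads are 22 mm wide; open, the fingers measure 114 mm over their backs; the gripper's body (76 mm by 85 mm) begins 54 mm behind the grasp point. The pads swing forward as they close: fully open they stand 13 mm farther back than shut.
Start: joints at [1.141, 0.599, -0.003, 1.599, 0.002, 0.943, -0.08], TCP at [0.25, -0.68, 0.231] pointing down, gripper open.
Joint ranges: [-2.57, 2.57], [-0.35, 1.97], [-1.29, 1.29], [0.11, 2.56], [-1.05, 4.19], [0.11, 1.86], [-2.63, 2.63]. Speed limits (rad/s): [2.22, 2.22, 3.01, 3.01, 3.14, 3.14, 3.14].

### API

Orientations are given as a unit quaternion [x, y, z, w].
In Python, from cell import robot, get_image gives the robot as it stands.
- The arm moves only by the tool step_arm, never from a script. Its argument "series" is a list that holds one entry, the list of rows, each a list of 7 numbers: the closure, from 0 (fully open) to 1 (shut), then the shift along the tool's x, y, z in mm, then the turn, a rotation vector about the tool's x, y, z in degrees. A call has 1 to 8 rows; each row is the pose to reach, as a shift and turn from the pose commanded when the call began, along the tool's axes at that moment; what a row does not reach only later rows make up. A row lasts 1/8 s, in which the tool goes at most 62.5 mm and 10.7 degrees, less where a joint would pass 70% of its speed; a pose out of reach is approached as far as the arm can. A call with a gripper value outside its range is refused whole. The fingers move at their own pace and stop on an object; "squeeze" is the grip in N (left out, the last holds). Time passes only in rows, so rows that repeat a pose let the fingers close. It gives the time, the measured TCP pose, the force, the opening and the grip force at its end, in the units of the state.
- robot.observe(): the state, without advancing time (a new reading comes with each control period).
- get_image(name): name is "scene" or "top"; returns a dict with "img" (400x640x3 uint8, blue, green, red), "fx", "fy", "cx", "cy" (pixels), "D" ([k1, k2, p1, p2, k3] as OpenCV has them; the pictures are not rectified), "rvec" (rotation vector, rad) and "tvec" (3), from world to camera coordinates, as OpenCV has them. Camera axes: x right, y down, z forward; pixel columns grow to the right and rows downward; lengths in m; the calibration is good to about 2 mm. A picture is of the moment at which its call begins. There is no depth.
- robot.sign_off(): hands the job in; it is judged then, once.
The state is a dict: "clock": time; "joints": joint angles; "joint_vel": joint speeds; "tau": joint torques, N m; "position": TCP position; "tcp_rot": TCP orientation; "force": force on the tool from outside, world axes, zero at the start; "wrist_torque": the same for the moment, N m; "width": finger opening in m; "grasp_force": force on a finger pad.
Only numpy, scipy, OpenCV 4.12 (cv2) and the standard library are available. Lean on these libraries where they do the work, as an engineer would, in place of code of your own. Each camera call takes 0.05 s, during which the arm holds its last target. There are 200 camera calls.

### The job

Take the two oldest reagent cartons (blue bands) from the front of the sloped lane, the front one first, and stand one in each bay of the grey carrier; then lay the white cover on the carrier and press it down corner by corner, one corner after another, until all four clips hold and it sits fully home all round. After that restock the lane from behind: put every new carton (green band) on the lane behind the blue carton that is left, which must end at the front stop. Leave the timer and the marker alone.

Things in the scene. Friction and masses are not known exactly. Their poses are not given: they have to be found in the camera images.
- old_1_mid (a point): centre (half-way up) of a white reagent carton with a BLUE band, 44 mm long (its x), 36 mm wide (its y), 42 mm high, 80 g, closed; the oldest, at the front of the lane against the stop, when the job starts. It stands on the sloped lane, long side along the lane; its z axis is its upward axis
- old_2_mid (a point): centre (half-way up) of a white reagent carton with a BLUE band, 44 mm long (its x), 36 mm wide (its y), 42 mm high, 80 g, closed; the second oldest, right behind the first. It stands on the sloped lane, long side along the lane; its z axis is its upward axis
- old_3_mid (a point): centre (half-way up) of a white reagent carton with a BLUE band, 44 mm long (its x), 36 mm wide (its y), 42 mm high, 80 g, closed; the third, right behind the second; it stays in the lane and slides to the front. It stands on the sloped lane, long side along the lane; its z axis is its upward axis
- new_1_mid (a point): centre (half-way up) of a white reagent carton with a GREEN band (new stock), 44 mm long (its x), 36 mm wide (its y), 42 mm high, 80 g, closed; it stands on the bench. Two or three of these are there
- new_2_mid (a point): centre (half-way up) of a white reagent carton with a GREEN band (new stock), 44 mm long (its x), 36 mm wide (its y), 42 mm high, 80 g, closed; it stands on the bench. Two or three of these are there
- new_3_mid (a point): centre (half-way up) of a white reagent carton with a GREEN band (new stock), 44 mm long (its x), 36 mm wide (its y), 42 mm high, 80 g, closed; it stands on the bench. Two or three of these are there
- lane_front (a point): point on the sloped lane's deck surface, on its centre line, at the inner face of the front stop, 22 mm above the bench. x of this frame points up the slope, away from the robot (22 degrees above level), y across the lane, z square to the deck
- lane: fixed first-in-first-out lane, aluminium deck with blue edges; origin on the bench below lane_front. Deck 210 mm long, its upper end open; side guides 12 mm high, 21 mm either side of the centre line; front stop 16 mm high. The deck is slippery: cartons slide down by themselves until they touch the stop or the carton ahead. Fingers can hold a carton across its 36 mm width above the guides
- carrier: fixed grey carrier tray, 144 mm (x) by 120 mm (y) outside, 8 mm walls with rounded crests 30 mm above the bench; inside 128 by 104 mm, floor 4 mm thick. Origin at the centre of its underside. At (+-54, +-44) mm stand four pairs of orange spring clips (between the wall and a 23 mm high post) that take the cover's tabs; the posts leave the middle free
- bay_a (a point): centre of the floor of one of the carrier's two bays, at x = -28 mm of the carrier, 4 mm above the bench. A bay is 50 mm along x by 42 mm along y between blue ribs 5 mm high; a carton stands in it with its long side along the carrier's x. There is room for fingers on the carton's y sides
- bay_b (a point): centre of the floor of one of the carrier's two bays, at x = +28 mm of the carrier, 4 mm above the bench. A bay is 50 mm along x by 42 mm along y between blue ribs 5 mm high; a carton stands in it with its long side along the carrier's x. There is room for fingers on the carton's y sides
- cover_grip (a point): centre of the blue grip bar on the white snap-fit cover's roof; bar 60 mm long (cover's x), 14 mm thick (cover's y), 28 mm high. At the start the cover stands on the bench on its four tabs, this point 66.5 mm above their feet; with all corners home on the carrier it is 72 mm above the bench, laid on loosely about 81 mm
- cover: the cover: upside-down box 144 x 120 mm, 180 g, origin amid the feet of its 4 tabs; roof top 52.5 mm above that. Tabs at (+-54, +-44) mm enter the carrier with 3 mm play (rounded), cover's x along carrier's x, either way round, and rest on the clips. About 8 N pushes a corner 9 mm down past its clips, which then hold it; the opposite corner may rise; the last two may need 15 N and go together
- corner_1 (a point): orange press mark on top of the cover's roof over a tab, at (-56, +46) mm of the cover's x, y. Fully home it is 58 mm above the bench, loosely laid on about 67 mm, lifted by the pressing of another corner up to 77 mm
- corner_2 (a point): orange press mark on top of the cover's roof over a tab, at (+56, +46) mm of the cover's x, y. Fully home it is 58 mm above the bench, loosely laid on about 67 mm, lifted by the pressing of another corner up to 77 mm
- corner_3 (a point): orange press mark on top of the cover's roof over a tab, at (+56, -46) mm of the cover's x, y. Fully home it is 58 mm above the bench, loosely laid on about 67 mm, lifted by the pressing of another corner up to 77 mm
- corner_4 (a point): orange press mark on top of the cover's roof over a tab, at (-56, -46) mm of the cover's x, y. Fully home it is 58 mm above the bench, loosely laid on about 67 mm, lifted by the pressing of another corner up to 77 mm
- timer: white lab timer, 62x62x19 mm, a bystander to be left alone; origin at the centre of its underside
- marker: marker with red cap, 146 mm long, lying, a bystander to be left alone; origin at the centre of its underside
There are look-alikes about, which are no part of the job. Leave any yellow look-alike of the part that bears new_3_mid alone.

How it is judged:
By the outcome, as a careful person would: the job done as asked, in the order asked, and still so for the second after the job is handed in, with the robot touching nothing.
Of new_1, new_2, new_3 only 2 to 3 are there at a start; the rules pass over those that are not, and their reading is None.
At some moment in a run one of cover, new_1, new_2, new_3 may be knocked a few centimetres aside while the robot is not near it.
It also fails if it takes over 210 s, if anything falls off the work surface, if the arm or the gripper's body presses on something with over 40 N, if the wrist force passes 120 N, or if a joint passes its speed limit or range.

## Working session

There is one attempt and no reset: what is moved stays moved. The work goes in short steps, Python scripts to look and compute and a tool call to move; the robot and the scene stay as the last step left them, time stands still between calls to the robot, and variables do not carry over. Pictures are saved under pics/ and viewed, at most 14 in all, crops included, and the job is handed in when it is done.

Besides the shell and the picture viewer there is one more tool, called after ">>>" as name(argument=value, ...), one argument or row to a line, values as JSON. step_arm: Moves the arm, as the interface text tells. Its arguments: {"type":"object","properties":{"series":{"type":"array"},"squeeze":{"type":"number"}},"required":["series"]}

```bash
ls; mkdir -p pics
cat > h.py <<'E'
import numpy as np, cv2
from scipy.spatial.transform import Rotation as R
from cell import robot, get_image
def cam(n):
    d=get_image(n); K=np.array([[d['fx'],0,d['cx']],[0,d['fy'],d['cy']],[0,0,1.]])
    return d['img'],K,np.array(d['D'],float),np.array(d['rvec'],float),np.array(d['tvec'],float)
def unproj(c,pts,z):
    "pixels -> world points on plane z"
    _,K,D,r,t=c; Rm=cv2.Rodrigues(r)[0]; o=-Rm.T@t.ravel()
    p=cv2.undistortPoints(np.array(pts,float).reshape(-1,1,2),K,D).reshape(-1,2)
    d=np.c_[p,np.ones(len(p))]@Rm
    return o+d*((np.broadcast_to(z,len(p))-o[2])/d[:,2])[:,None]
def proj(c,P):
    return cv2.projectPoints(np.array(P,float).reshape(-1,1,3),c[3],c[4],c[1],c[2])[0].reshape(-1,2)
def totool(target,quat=None):
    "shift (mm) and turn (deg) in tool axes from the present pose to the target"
    s=robot.observe(); r=R.from_quat(s['tcp_rot'])
    print('shift',np.round(r.inv().apply(np.array(target)-s['position'])*1000,1))
    if quat is not None: print('turn',np.round((r.inv()*R.from_quat(quat)).as_rotvec(degrees=True),1))
E
python3 - <<'E'
from h import *
print(robot.observe())
for n in('scene','top'):
    c=cam(n); cv2.imwrite(f'pics/{n}0.png',c[0]); Rm=cv2.Rodrigues(c[3])[0]; print(n,-Rm.T@c[4].ravel(),Rm[2],c[1][0,0])
E
```

```text
pics
{'clock': 0.0, 'joints': array([ 1.14134072,  0.60011891, -0.00252792,  1.60015945,  0.00181858,
        0.94289416, -0.07978622]), 'joint_vel': array([-0.00074358,  0.0014272 ,  0.00075649,  0.00080005, -0.00174553,
        0.00024093,  0.00081139]), 'tau': array([-2.72756979e-04, -7.76450443e+01,  1.56455107e+00, -2.58000398e+01,
        1.22515991e-02,  9.10030212e-03,  2.97247436e-05]), 'position': array([ 0.25027824, -0.67991234,  0.23041111]), 'tcp_rot': array([ 9.84479216e-01,  1.75499432e-01, -2.20401902e-04, -7.57697057e-04]), 'force': array([-0.60096414, -0.02543021, -0.1013974 ]), 'wrist_torque': array([ 0.02986556,  0.00577745, -0.02697637]), 'grasp_force': 0.0, 'width': 0.08562090163612036}
scene [-0.12289784  0.98066661  0.7451148 ] [ 0.49087656 -0.71954    -0.4912254 ] 513.1994907637331
top [0.35173946 0.01606723 1.2172881 ] [ 1.51662668e-01 -2.97678648e-04 -9.88432267e-01] 498.93183939016984
```

View pics/top0.png

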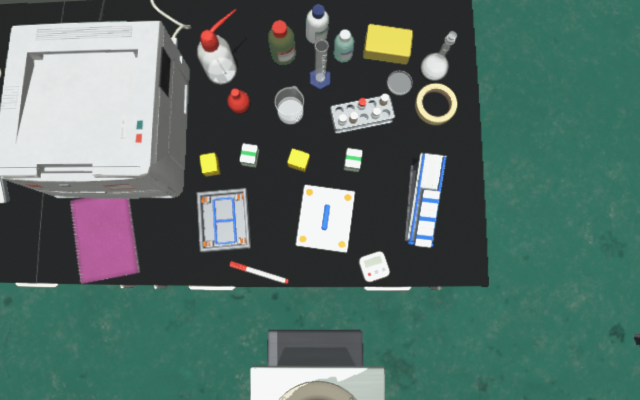

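View pics/scene0.png

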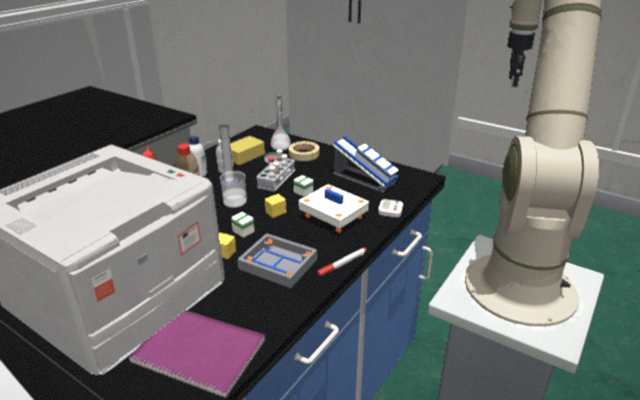

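The top view shows the lane at (425,200), cover at (326,218), carrier at (223,220), green cartons at (249,155) and (354,160), and yellow look-alikes at (209,164) and (299,160). I will enlarge these areas next.

Run:
```python
import cv2
a=cv2.imread('pics/top0.png')
cv2.imwrite('pics/c1.png',cv2.resize(a[140:260,290:450],None,fx=5,fy=5,interpolation=cv2.INTER_CUBIC))
cv2.imwrite('pics/c2.png',cv2.resize(a[140:260,185:345],None,fx=5,fy=5,interpolation=cv2.INTER_CUBIC))
```

```text
(no output)
```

View pics/c1.png

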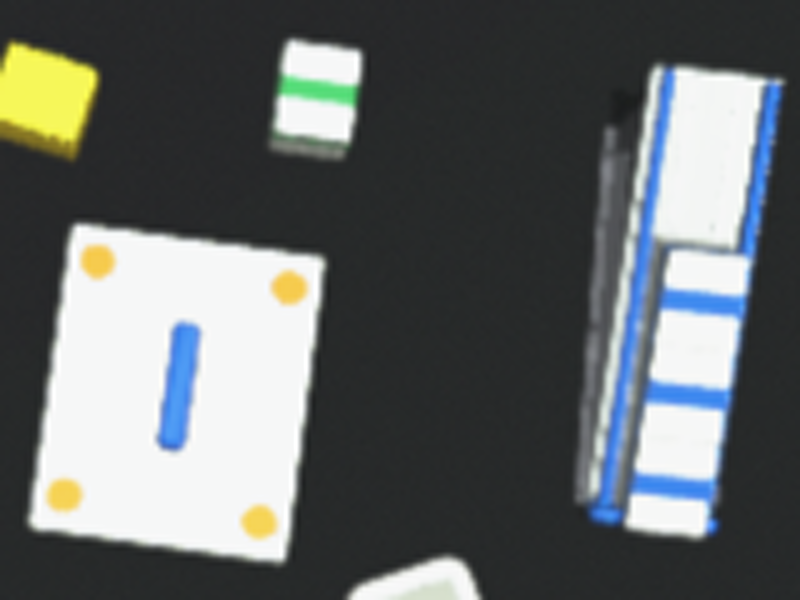

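View pics/c2.png

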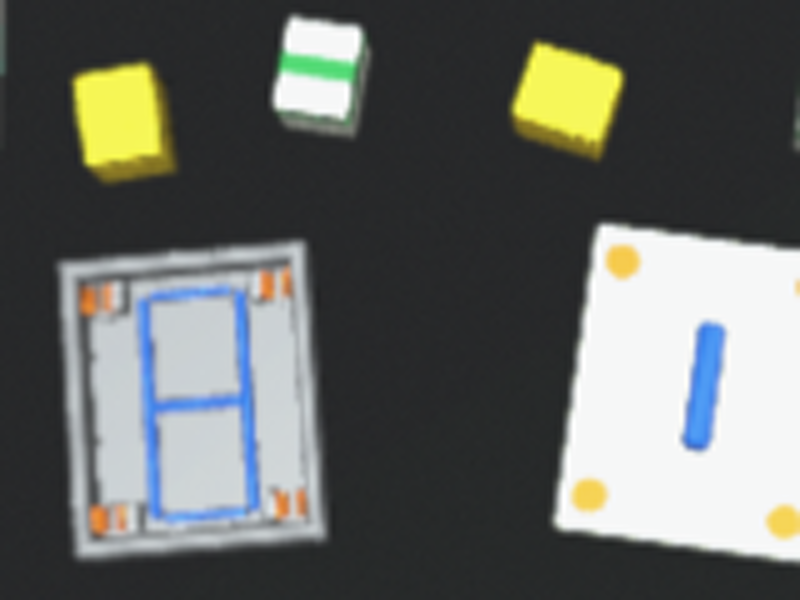

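Crop c1 (offset 290,140, ×5) shows the cover marks at (97,261), (289,287), (259,521), (64,494), the three lane cartons and one green carton. Crop c2 (offset 185,140) shows the carrier corners, the ribs and the other green carton. Next I fit the poses.

```bash
cat > fit.py <<'E'
from h import *
from scipy.optimize import least_squares
def px(p,ox,oy,s=5): return (np.array(p,float)+.5)/s-.5+[ox,oy]
def fit(obs,x0):
    "obs: list of (cam, pixels Nx2, local points Nx3); solves x,y,yaw"
    def f(q):
        r=R.from_euler('z',q[2])
        return np.concatenate([(proj(c,r.apply(L)+[q[0],q[1],0])-p).ravel() for c,p,L in obs])
    s=least_squares(f,x0,loss='soft_l1'); return s.x,np.round(s.fun,1)
a=np.deg2rad(22)
def lanept(P): # lane_front coords -> lane coords
    P=np.array(P,float); return np.c_[P[:,0]*np.cos(a)-P[:,2]*np.sin(a),P[:,1],.022+P[:,0]*np.sin(a)+P[:,2]*np.cos(a)]
def rect(l,w,z): return np.array([[l,w,z],[l,-w,z],[-l,-w,z],[-l,w,z]])  # far-left, far-right, near-right, near-left
E
python3 - <<'E'
from fit import *
c=cam('top')
def go(n,p,L,x0):
    x,f=fit([(c,p,L)],x0); print(n,np.round(x[:2],4),'yaw',round(np.rad2deg(x[2]),2),f)
go('cover',px([(97,261),(289,287),(259,521),(64,494)],290,140),rect(.056,.046,.0525),[.55,0,0])
go('coverc',px([(74,225),(326,259),(285,563),(29,528)],290,140),rect(.072,.060,.0525),[.55,0,0])
go('carrier',px([(59,262),(305,242),(327,539),(77,558)],185,140),rect(.072,.060,.028),[.55,.2,0])
go('ribs',px([(140,296),(243,287),(258,512),(151,521)],185,140),rect(.054,.022,.009),[.55,.2,0])
go('newA',px([(290,15),(363,28),(350,122),(275,110)],185,140),rect(.022,.018,.042),[.7,.1,0])
go('newB',px([(287,39),(362,50),(352,143),(275,134)],290,140),rect(.022,.018,.042),[.7,-.1,0])
L=lanept([[.132,.018,.042],[.132,-.018,.042],[0,-.018,.042],[0,.018,.042]])
go('lanecart',px([(668,248),(749,256),(708,538),(626,527)],290,140),L,[.5,-.3,0])
L=lanept([[.132,.018,.042],[.132,-.018,.042],[0,-.018,.042],[0,.018,.042],[.210,-.021,.012],[.210,.021,.012]])
go('laneall',px([(668,248),(749,256),(708,538),(626,527),(764,79),(673,68)],290,140),L,[.5,-.3,0])
go('markerends',px([(232,264),(286,281)],0,0,1),np.array([[0,.07,.01],[0,-.07,.01]]),[.45,.1,0])
E
```

```text
cover [ 0.5006 -0.0165] yaw -7.71 [-0.  -0.1  0.  -0.  -0.   0.  -0.   0.1]
coverc [ 0.4994 -0.0171] yaw -7.92 [ 0.   0.2 -0.3  0.4 -0.  -0.2  0.3 -0.4]
carrier [0.4986 0.2288] yaw 5.17 [ 0.3  0.3  0.1 -0.  -0.2 -0.3 -0.1  0.1]
ribs [0.4988 0.229 ] yaw 4.75 [ 1.5  0.5 -1.3  0.9 -1.8 -0.4  1.6 -0.8]
newA [0.6586 0.1688] yaw -7.73 [ 0.1  1.1  0.   0.4 -0.2 -0.9  0.1 -0.5]
newB [ 0.6478 -0.0858] yaw -7.22 [ 0.1  0.8 -0.2  0.5 -0.2 -0.6  0.4 -0.7]
lanecart [ 0.4497 -0.246 ] yaw -5.49 [ 0.3  0.4 -0.3  0.4 -0.6 -0.8  0.6 -0.1]
laneall [ 0.4499 -0.2461] yaw -5.35 [ 0.2  0.3 -0.4  0.2 -0.5 -0.9  0.6 -0.2 -0.  -0.   0.1  0.4]
markerends [0.3724 0.1416] yaw -16.94 [-0.6 -0.2  0.6  0.2]
```

```bash
cat >> fit.py <<'E'
LANE=(.4499,-.2461,-5.4); CAR=(.4987,.2289,5.1)
def down(yaw,pitch=0): # tool x along heading yaw; pitch>0 lifts tool x up (fingers square to the deck at 22)
    return R.from_euler('z',yaw,degrees=True)*R.from_euler('y',-pitch,degrees=True)*R.from_euler('x',180,degrees=True)
def lanepose(s,h,pitch=22):
    p=R.from_euler('z',LANE[2],degrees=True).apply(lanept([[s,0,h]])[0])+[LANE[0],LANE[1],0]
    return p,down(LANE[2],pitch).as_quat()
def frame(o,x,y,z): # point in a flat frame o=(x,y,yaw)
    return R.from_euler('z',o[2],degrees=True).apply([x,y,z])+[o[0],o[1],0]
E
python3 - <<'E'
from fit import *
print([d for d in dir(robot) if d[0]!='_'])
for h in(.14,.014):
    p,q=lanepose(.022,h); print(p,q); totool(p,q)
E
```

```text
['MotionError', 'observe', 'sign_off']
[ 0.41799535 -0.24308412  0.16004708] [ 0.98053745 -0.04624097  0.19059717  0.00898833]
shift [ 308.3 -352.    70.9]
turn [-5.  21.7 25.3]
[ 0.4649863  -0.24752608  0.04322192] [ 0.98053745 -0.04624097  0.19059717  0.00898833]
shift [ 350.9 -331.4  187.7]
turn [-5.  21.7 25.3]
```

>>> step_arm(
  series=[
    [[0,60,-70,0,-1,4,5],[0,120,-140,0,-2,8,10],[0,180,-210,10,-3,13,15],[0,240,-280,30,-4,17,20],[0,308,-352,50,-5,21.7,25.3],[0,308,-352,71,-5,21.7,25.3],[0,308,-352,71,-5,21.7,25.3],[0,308,-352,71,-5,21.7,25.3]],
  ],
  squeeze=30,
)

```text
clock: 1.15
position: [0.418, -0.2552, 0.1754]
tcp_rot: [0.982, -0.047, 0.183, 0.004]
force: [1.6, 0.2, 0.4]
width: 0.0853
grasp_force: 0.0
```

Run:
```python
from fit import *
s=robot.observe(); print(s['joints'],s['clock'])
totool(*lanepose(.022,.14)); totool(*lanepose(.022,.014))
```

```text
[ 0.68671969  0.35424829 -0.18800077  2.40411924 -1.0288507   0.10877313
 -0.13397046] 1.15
shift [ -6.6 -11.9  14. ]
turn [-0.5  0.9 -0.1]
shift [ -4.5 -10.7 140. ]
turn [-0.5  0.9 -0.1]
```

The squared pose puts j6 at its limit, so I'll hold the tool at pitch 10° for the pick and at −12° for the placing.

Run:
```python
from fit import *
totool(*lanepose(.018,.10,10)); totool(*lanepose(.018,.015,10))
```

```text
shift [ -9.9 -11.5  54.1]
turn [ -0.5 -11.1  -0.1]
shift [ -8.5 -10.7 139. ]
turn [ -0.5 -11.1  -0.1]
```

>>> step_arm(
  series=[
    [[0.25,-6,-6,10,-0.5,-6,0],[0.25,-10,-11.5,30,-0.5,-11,0],[0.25,-10,-11.5,54,-0.5,-11,0],[0.25,-10,-11.5,54,-0.5,-11,0],[0.25,-10,-11.5,54,-0.5,-11,0]],
  ],
)

```text
clock: 1.78
position: [0.4288, -0.2447, 0.1225]
tcp_rot: [0.995, -0.047, 0.088, 0.003]
force: [-0.2, -0.6, -1.1]
width: 0.0641
grasp_force: 0.0
```

Run:
```python
from fit import *
s=robot.observe(); print(s['joints'],s['clock'])
totool(*lanepose(.018,.10,10)); totool(*lanepose(.018,.015,10))
c=cam('top');cv2.imwrite('pics/t1.png',cv2.resize(c[0][180:280,370:470],None,fx=5,fy=5,interpolation=cv2.INTER_CUBIC))
```

```text
[ 0.27218469  0.48019632  0.24070872  2.34583308 -0.83998508  0.23967071
 -0.37625802] 1.775
shift [ 0.2 -0.5  1. ]
turn [-0.1 -0.2  0. ]
shift [17.6 -0.4 84.2]
turn [-0.1 -0.2  0. ]
```

>>> step_arm(
  series=[
    [[0.25,6,-0.5,28,0,0,0],[0.25,12,-0.5,56,0,0,0],[0.25,17.5,-0.5,84,0,0,0],[0.25,17.5,-0.5,84,0,0,0],[1,17.5,-0.5,84,0,0,0],[1,17.5,-0.5,84,0,0,0],[1,17.5,-0.5,84,0,0,0],[1,17.5,-0.5,84,0,0,0]],
  ],
  squeeze=30,
)

```text
clock: 2.82
position: [0.4648, -0.2501, 0.0507]
tcp_rot: [0.995, -0.047, 0.083, 0.001]
force: [-2.9, -0.6, 6.5]
width: 0.0353
grasp_force: 29.9
```

Run:
```python
from fit import *
totool(*lanepose(.018,.015,10));totool(*lanepose(.018,.11,10))
print(frame(CAR,.028,0,.2))
c=cam('scene');cv2.imwrite('pics/s1.png',cv2.resize(c[0][100:220,280:440],None,fx=5,fy=5,interpolation=cv2.INTER_CUBIC))
```

```text
shift [-5.4 -2.6  7.3]
turn [-0.3  0.5  0. ]
shift [-25.9  -3.1 -85.5]
turn [-0.3  0.5  0. ]
[0.52658915 0.23138904 0.2       ]
```

View pics/s1.png

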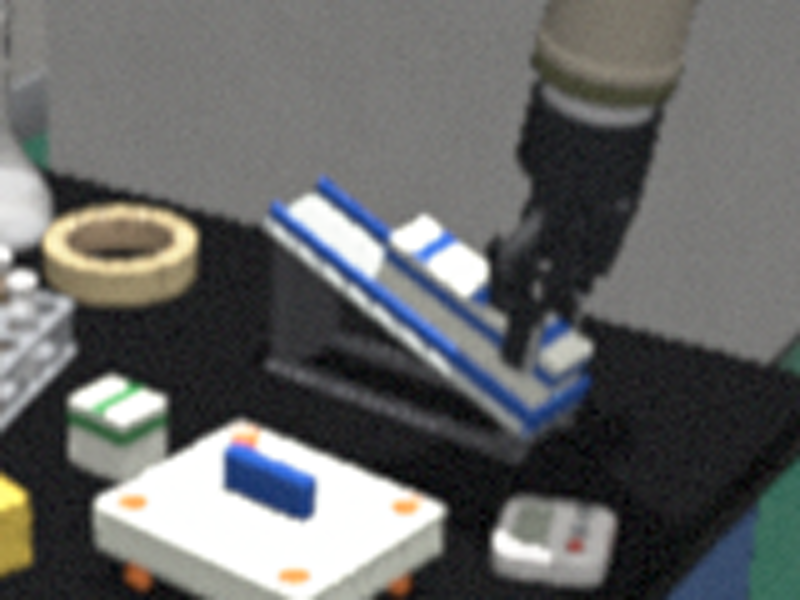

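The front carton is between the fingers (around 520,330 in the crop; width 35 mm, grip 30 N). I lift it along the deck normal.

>>> step_arm(
  series=[
    [[1,-7,0,-30,0,0,0],[1,-14,0,-60,0,0,0],[1,-21,0,-92,0,0,0],[1,-21,0,-130,0,0,0],[1,-21,0,-165,0,-5,0],[1,-21,0,-165,0,-10,0],[1,-21,0,-165,0,-10,0]],
  ],
)

```text
clock: 3.75
position: [0.4189, -0.2458, 0.2091]
tcp_rot: [0.999, -0.045, -0.004, -0.003]
force: [-0.5, 0.4, -0.9]
width: 0.0352
grasp_force: 30.8
```

Run:
```python
from fit import *
s=robot.observe();print(s['joints'],s['width'])
totool(frame(CAR,.028,0,.2),down(CAR[2],-12).as_quat())
c=cam('scene');cv2.imwrite('pics/s2.png',cv2.resize(c[0][40:240,240:440],None,fx=3,fy=3,interpolation=cv2.INTER_CUBIC))
```

```text
[-0.14101988  0.44498816  0.78653891  2.18436751 -0.4926915   0.70398531
 -0.67432366] 0.035166789790458716
shift [  64.7 -484.8   11.5]
turn [ -1.4 -11.6 -10.1]
```

View pics/s2.png

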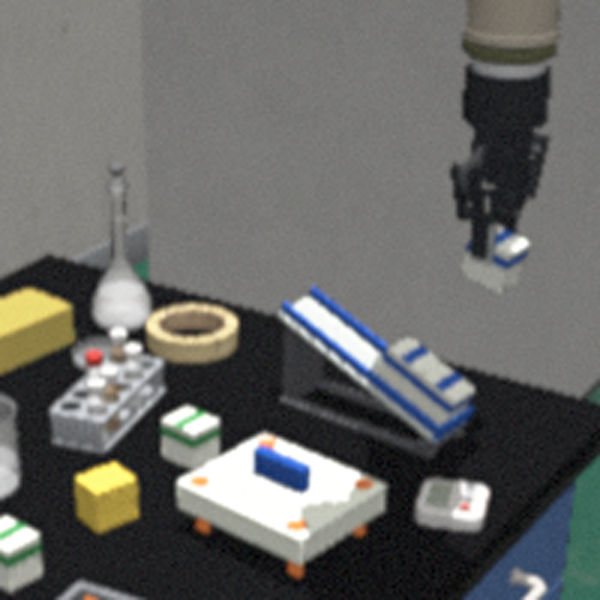

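The front carton is held upright-ish at (500,255) and the other two have slid to the stop. Next I work out the placing from the recorded grasp pose.

```bash
cat >> fit.py <<'E'
def incarton(pos,quat,s=.022):
    "carton centre in the tool frame and carton rotation in the tool frame, at the grasp on the lane"
    r=R.from_quat(quat); c=R.from_euler('z',LANE[2],degrees=True).apply(lanept([[s,0,.021]])[0])+[LANE[0],LANE[1],0]
    t=r.inv().apply(c-np.array(pos)); t[1]=0
    rc=R.from_euler('z',LANE[2],degrees=True)*R.from_euler('y',-22,degrees=True)
    return t,r.inv()*rc
def place(t,rc,ctr,yaw):
    q=R.from_euler('z',yaw,degrees=True)*rc.inv(); return np.array(ctr)-q.apply(t),q.as_quat()
E
python3 - <<'E'
from fit import *
t,rc=incarton([0.4648,-0.2501,0.0507],[0.995,-0.047,0.083,0.001]); print(t,rc.as_euler('zyx',degrees=True))
np.savez('g.npz',t=t,rc=rc.as_quat())
for z in(.15,.027): 
    p,q=place(t,rc,frame(CAR,.028,0,z),CAR[2]); print(p); totool(p,q)
E
```

```text
[-0.00280713  0.          0.00054598] [ 3.73644096e-02 -1.24790065e+01  1.79676240e+02]
[0.52943706 0.23163824 0.1499265 ]
shift [  68.3 -485.2   61.5]
turn [ -1.2 -12.1 -10.1]
[0.52943706 0.23163824 0.0269265 ]
shift [  69.2 -484.3  184.5]
turn [ -1.2 -12.1 -10.1]
```

>>> step_arm(
  series=[
    [[1,8,-50,0,0,-1,-1],[1,16,-110,0,0,-3,-3],[1,25,-170,0,0,-5,-5],[1,34,-230,0,0,-7,-6],[1,43,-290,0,-1,-9,-7],[1,52,-350,0,-1,-11,-8],[1,60,-410,0,-1,-12,-10],[1,68,-460,0,-1,-12,-10]],
  ],
)

```text
clock: 4.8
position: [0.5273, 0.207, 0.2103]
tcp_rot: [0.993, 0.042, -0.109, -0.001]
force: [-0.8, -0.8, -0.8]
width: 0.0356
grasp_force: 30.8
```

>>> step_arm(
  series=[
    [[1,0,-25,0,0,0,0],[1,0,-25,20,0,0,0],[1,0,-25,20,0,0,0],[1,0,-25,20,0,0,0]],
  ],
)

```text
clock: 5.3
position: [0.5214, 0.2287, 0.1922]
tcp_rot: [0.993, 0.041, -0.109, -0.0]
force: [0.1, -0.4, -0.2]
width: 0.0359
grasp_force: 30.8
```

```bash
cat > pl.py <<'E'
from fit import *
import sys
g=np.load('g.npz'); bx=float(sys.argv[1]); s=robot.observe();print(s['joints'],s['width'])
for z in map(float,sys.argv[2:]):
    totool(*place(g['t'],R.from_quat(g['rc']),frame(CAR,bx,0,z),CAR[2]))
E
python3 pl.py .028 .09 .027
python3 - <<'E'
from fit import *
c=cam('scene');cv2.imwrite('pics/s3.png',cv2.resize(c[0][150:300,180:380],None,fx=4,fy=4,interpolation=cv2.INTER_CUBIC))
E
```

```text
[-0.92264908  0.65083832  0.7370603   1.88676386 -0.54366811  1.04731266
 -1.39134773] 0.03588429184251696
shift [30.2 -1.3 98.1]
turn [-0.3 -0.  -0.3]
shift [ 43.8  -0.7 159.6]
turn [-0.3 -0.  -0.3]
```

View pics/s3.png

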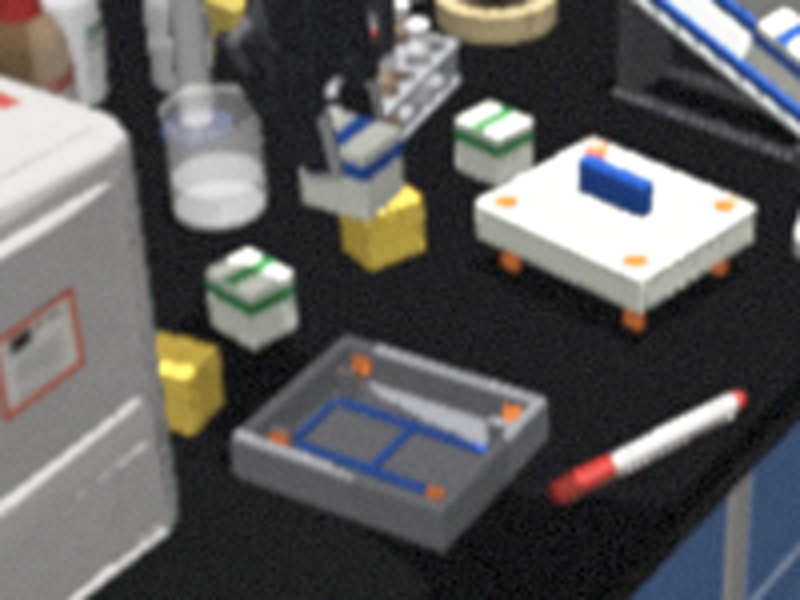

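Run:
```python
from fit import *
c=cam('scene')
P=[frame(CAR,*p) for p in rect(.072,.06,.028)]+[frame(CAR,0,.021,.009),frame(CAR,0,-.021,.009)]
print(np.round((proj(c,P)-[180,150]+.5)*4-.5))
```

```text
[[230. 438.]
 [346. 335.]
 [549. 401.]
 [443. 514.]
 [373. 464.]
 [412. 426.]]
```

Projected carrier corners match the picture to about 1 mm. Lowering.

>>> step_arm(
  series=[
    [[1,10,-1,35,0,0,0],[1,20,-1,65,0,0,0],[1,30,-1,98,0,0,0],[1,37,-1,128,0,0,0],[1,44,-1,158,0,0,0],[1,44,-1,158,0,0,0],[1,44,-1,160,0,0,0]],
  ],
)

```text
clock: 6.28
position: [0.53, 0.2329, 0.0267]
tcp_rot: [0.993, 0.042, -0.108, 0.0]
force: [0.0, -0.4, -0.5]
width: 0.0355
grasp_force: 32.0
```

```bash
python3 pl.py .028 .027 .025
```

```text
[-0.81492451  0.86479125  0.5724362   1.9469366  -0.73057195  0.79164651
 -1.24187981] 0.03548822524513811
shift [-0.7  1.2 -0.1]
turn [-0.2 -0.  -0.2]
shift [-0.2  1.2  1.9]
turn [-0.2 -0.  -0.2]
```

>>> step_arm(
  series=[
    [[1,0.3,1,1.5,0,0,0],[1,0.5,1,3,0,0,0],[1,0.5,1,3,0,0,0]],
  ],
)

```text
clock: 6.65
position: [0.5298, 0.2322, 0.0244]
tcp_rot: [0.993, 0.042, -0.108, -0.0]
force: [-1.1, -0.6, 9.4]
width: 0.0354
grasp_force: 33.3
```

>>> step_arm(
  series=[
    [[0.37,0,0,0,0,0,0],[0.37,0,0,0,0,0,0],[0.37,0,0,0,0,0,0],[0.37,0,0,-20,0,0,0],[0.37,0,0,-50,0,0,0],[0.37,0,0,-90,0,5,0],[0.3,0,0,-130,0,12,0],[0.25,0,0,-165,0,12,0]],
  ],
)

```text
clock: 7.65
position: [0.5641, 0.2335, 0.1868]
tcp_rot: [0.999, 0.041, -0.004, -0.005]
force: [1.4, 0.7, -0.6]
width: 0.0641
grasp_force: 0.0
```

Run:
```python
from fit import *
totool(*lanepose(.018,.13,10)); totool(*lanepose(.018,.015,10))
c=cam('scene');cv2.imwrite('pics/s4.png',cv2.resize(c[0][130:300,200:440],None,fx=3.3,fy=3.3,interpolation=cv2.INTER_CUBIC))
```

```text
shift [-184.7  463.3   34.1]
turn [-1.4 10.4 10.1]
shift [-141.5  471.9  140.3]
turn [-1.4 10.4 10.1]
```

View pics/s4.png

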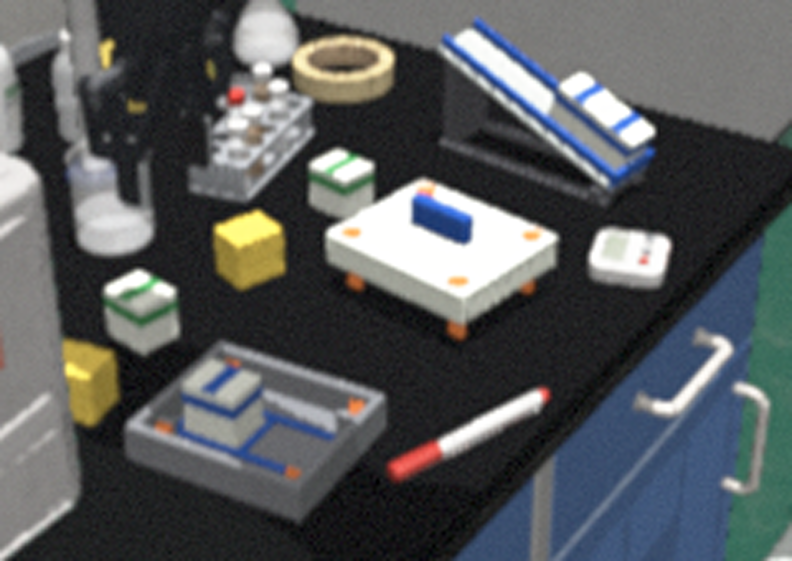

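Carton 1 stands in bay b (225,400), and the lane's next carton is at the stop. On to carton 2.

>>> step_arm(
  series=[
    [[0.25,-20,55,0,0,0,1],[0.25,-45,115,0,0,1,2],[0.25,-70,175,0,0,2,4],[0.25,-95,235,0,0,4,5],[0.25,-120,295,0,-1,6,6],[0.25,-145,355,0,-1,8,8],[0.25,-165,410,0,-1,9,9],[0.25,-185,460,0,-1.4,10.4,10]],
  ],
)

```text
clock: 8.7
position: [0.4187, -0.2424, 0.1826]
tcp_rot: [0.995, -0.046, 0.088, 0.005]
force: [1.8, -0.9, 0.2]
width: 0.0641
grasp_force: 0.0
```

>>> step_arm(
  series=[
    [[0.25,0,3,15,0,0,0],[0.25,0,3,34,0,0,0],[0.25,0,3,34,0,0,0],[0.25,0,3,34,0,0,0]],
  ],
)

```text
clock: 9.2
position: [0.4245, -0.2439, 0.1488]
tcp_rot: [0.995, -0.046, 0.086, 0.005]
force: [-0.2, -0.3, -0.5]
width: 0.0641
grasp_force: 0.0
```

Run:
```python
from fit import *
print(robot.observe()['joints'])
totool(*lanepose(.018,.10,10)); totool(*lanepose(.018,.019,10))
```

```text
[ 0.12253159  0.44744718  0.44731736  2.3391373  -0.85555082  0.34463774
 -0.34334187]
shift [-0.1 -0.2 27.7]
turn [0.1 0.1 0.1]
shift [ 16.8  -0.2 107. ]
turn [0.1 0.1 0.1]
```

>>> step_arm(
  series=[
    [[0.25,0,0,28,0,0,0],[0.25,6,0,55,0,0,0],[0.25,12,0,82,0,0,0],[0.25,17,0,107,0,0,0],[0.25,17,0,107,0,0,0],[0.25,17,0,107,0,0,0]],
  ],
)

```text
clock: 9.95
position: [0.4624, -0.2492, 0.0519]
tcp_rot: [0.996, -0.046, 0.082, 0.002]
force: [-0.0, 0.7, 0.3]
width: 0.064
grasp_force: 0.0
```

>>> step_arm(
  series=[
    [[1,0,0,0,0,0,0],[1,0,0,0,0,0,0],[1,0,0,0,0,0,0],[1,0,0,0,0,0,0]],
  ],
  squeeze=30,
)

```text
clock: 10.45
position: [0.4626, -0.2492, 0.0521]
tcp_rot: [0.996, -0.046, 0.082, 0.002]
force: [-2.1, 1.0, 7.5]
width: 0.0354
grasp_force: 29.3
```

Run:
```python
from fit import *
totool(*lanepose(.018,.019,10))
s=robot.observe()
t,rc=incarton(s['position'],s['tcp_rot']); print(t,rc.as_euler('zyx',degrees=True))
np.savez('g.npz',t=t,rc=rc.as_quat())
```

```text
shift [-4.2 -1.9  5.1]
turn [-0.2  0.6  0.1]
[-0.00075704  0.          0.00225421] [-1.07086025e-01 -1.25864576e+01  1.79791846e+02]
```

>>> step_arm(
  series=[
    [[1,-7,0,-30,0,0,0],[1,-14,0,-60,0,0,0],[1,-21,0,-92,0,0,0],[1,-21,0,-130,0,0,0],[1,-21,0,-165,0,-5,0],[1,-21,0,-165,0,-10,0],[1,-21,0,-165,0,-10,0]],
  ],
)

```text
clock: 11.32
position: [0.4166, -0.2448, 0.2107]
tcp_rot: [0.999, -0.044, -0.005, -0.001]
force: [0.4, -1.3, -1.1]
width: 0.0356
grasp_force: 30.9
```

```bash
python3 pl.py -.028 .19 .027
```

```text
[-0.15301823  0.44273989  0.79890632  2.18759223 -0.48802906  0.70577391
 -0.67716795] 0.035610042227974745
shift [  13.6 -474.3   19.6]
turn [ -1.1 -12.  -10.2]
shift [  15.3 -474.   182.6]
turn [ -1.1 -12.  -10.2]
```

>>> step_arm(
  series=[
    [[1,0,-50,0,0,-1,-1],[1,2,-110,0,0,-3,-3],[1,4,-170,0,0,-5,-5],[1,6,-230,0,0,-7,-6],[1,8,-290,0,-1,-9,-7],[1,10,-350,0,-1,-11,-8],[1,12,-410,0,-1,-12,-10],[1,13,-455,0,-1,-12,-10]],
  ],
)

```text
clock: 12.32
position: [0.4694, 0.2087, 0.2109]
tcp_rot: [0.993, 0.042, -0.11, 0.0]
force: [0.7, -0.3, -0.4]
width: 0.0353
grasp_force: 31.0
```

>>> step_arm(
  series=[
    [[1,2,-19,10,0,0,0],[1,4,-19,20,0,0,0],[1,4,-19,20,0,0,0],[1,4,-19,20,0,0,0]],
  ],
)

```text
clock: 12.82
position: [0.468, 0.2237, 0.1917]
tcp_rot: [0.993, 0.04, -0.11, 0.002]
force: [-0.2, -0.2, -1.2]
width: 0.0356
grasp_force: 31.0
```

```bash
python3 pl.py -.028 .09 .027
```

```text
[-0.98746186  0.59941839  0.75559966  2.00165802 -0.54348696  0.98768436
 -1.39802886] 0.035617937450142585
shift [25.9 -1.9 96.3]
turn [-0.2  0.  -0.5]
shift [ 39.7  -1.6 157.8]
turn [-0.2  0.  -0.5]
```

>>> step_arm(
  series=[
    [[1,10,-2,35,0,0,0],[1,18,-2,65,0,0,0],[1,26,-2,96,0,0,0],[1,33,-2,126,0,0,0],[1,40,-1.5,155,0,0,0],[1,40,-1.5,157,0,0,0],[1,40,-1,158,0,0,0]],
  ],
)

```text
clock: 13.7
position: [0.4726, 0.2273, 0.0294]
tcp_rot: [0.993, 0.041, -0.11, 0.002]
force: [0.5, 0.0, -0.2]
width: 0.0352
grasp_force: 31.0
```

>>> step_arm(
  series=[
    [[1,0.3,0,1.5,0,0,0],[1,0.5,0,3,0,0,0],[1,0.5,0,3,0,0,0]],
  ],
)

```text
clock: 14.08
position: [0.4725, 0.228, 0.0275]
tcp_rot: [0.993, 0.042, -0.109, 0.001]
force: [-0.8, -0.5, 17.5]
width: 0.0355
grasp_force: 33.1
```

```bash
python3 pl.py -.028 .027 .025
```

```text
[-0.85013566  0.82365579  0.55191642  2.07423402 -0.77328662  0.70869643
 -1.20758041] 0.035533308785189455
shift [-0.9  1.4 -1.3]
turn [-0.3 -0.  -0.3]
shift [-0.5  1.4  0.6]
turn [-0.3 -0.  -0.3]
```

>>> step_arm(
  series=[
    [[0.37,0,0,-1,0,0,0],[0.37,0,0,-1,0,0,0],[0.37,0,0,-1,0,0,0],[0.37,0,0,-20,0,0,0],[0.37,0,0,-50,0,0,0],[0.37,0,0,-90,0,5,0],[0.3,0,0,-130,0,12,0],[0.25,0,0,-185,0,12,0]],
  ],
)

```text
clock: 15.08
position: [0.5104, 0.2296, 0.2078]
tcp_rot: [0.999, 0.041, -0.006, -0.003]
force: [1.4, 0.7, 0.2]
width: 0.0639
grasp_force: 0.0
```

>>> step_arm(
  series=[
    [[0.5,0,60,0,0,0,0],[0.5,0,100,0,0,0,0],[0.5,0,100,0,0,0,0],[0.5,0,100,0,0,0,0]],
  ],
)

```text
clock: 15.58
position: [0.5208, 0.1308, 0.206]
tcp_rot: [0.999, 0.041, -0.006, -0.003]
force: [-0.7, 0.5, 0.7]
width: 0.0427
grasp_force: 0.0
```

Run:
```python
from fit import *
c=cam('scene');d=cam('top')
a=cv2.resize(c[0][170:300,210:410],None,fx=4,fy=4,interpolation=cv2.INTER_CUBIC)[:,:800]
b=cv2.resize(d[0][150:260,180:450],None,fx=2.96,fy=2.96,interpolation=cv2.INTER_CUBIC)
cv2.imwrite('pics/s5.png',a); 
cv2.imwrite('pics/t5.png',cv2.resize(d[0][140:260,210:370],None,fx=5,fy=5,interpolation=cv2.INTER_CUBIC))
print(robot.observe()['position'])
```

```text
[0.52065496 0.13156794 0.20556131]
```

View pics/t5.png

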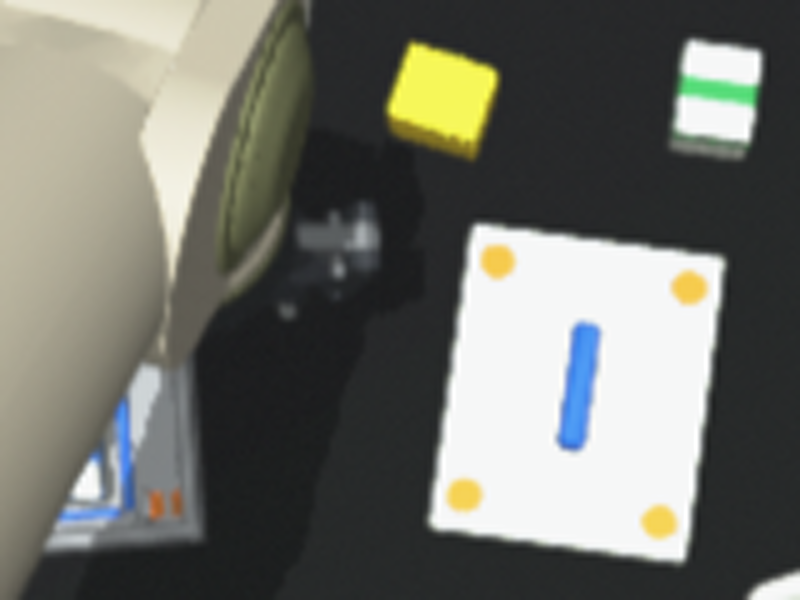

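The cover is unmoved: marks at (498,261), (689,287), (659,521), (464,494). I'll check the cartons in the carrier.

View pics/s5.png

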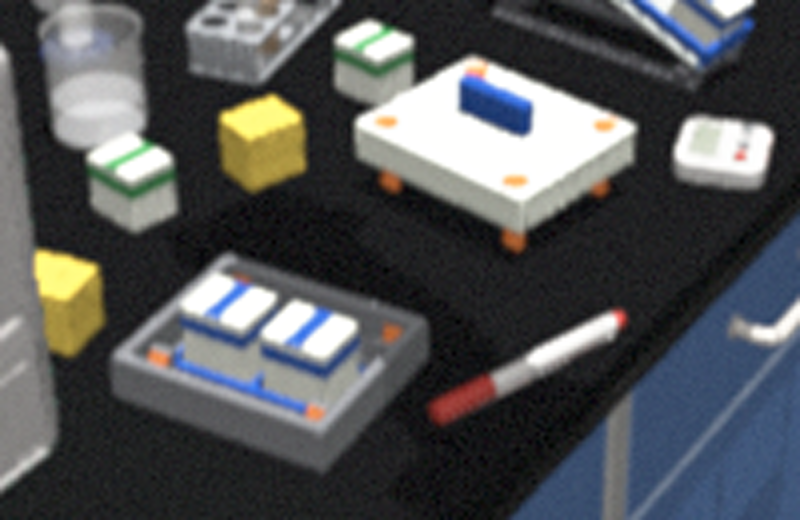

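Run:
```python
from fit import *
q=down(-7.8).as_quat()
for z in(.13,.056): totool([.500,-.0168,z],q)
```

```text
shift [-32.3 146.6  75. ]
turn [-0.3  0.7 12.7]
shift [-31.5 147.  149. ]
turn [-0.3  0.7 12.7]
```

Both cartons stand upright in their bays at (228,320) and (308,345). Now the cover.

>>> step_arm(
  series=[
    [[0.5,-16,60,10,0,0,5],[0.5,-32,120,30,0,0.7,10],[0.5,-32,147,60,0,0.7,12.7],[0.5,-32,147,90,0,0.7,12.7],[0.5,-32,147,90,0,0.7,12.7],[0.5,-32,147,90,0,0.7,12.7]],
  ],
)

```text
clock: 16.42
position: [0.5004, -0.0176, 0.1155]
tcp_rot: [0.998, -0.069, 0.0, -0.002]
force: [-0.3, 0.1, 1.0]
width: 0.0427
grasp_force: 0.0
```

Run:
```python
from fit import *
q=down(-7.8).as_quat(); print(robot.observe()['joints'])
totool([.500,-.0168,.056],q)
```

```text
[-0.51455849  0.60762674  0.65564082  2.23722652 -0.76871831  0.53183706
 -0.96452892]
shift [-0.5 -0.5 59.5]
turn [-0.3 -0.  -0.1]
```

>>> step_arm(
  series=[
    [[0.5,-0.5,-0.5,30,0,0,0],[0.5,-0.5,-0.5,59.5,0,0,0],[0.5,-0.5,-0.5,59.5,0,0,0],[0.5,-0.5,-0.5,59.5,0,0,0],[1,-0.5,-0.5,59.5,0,0,0],[1,-0.5,-0.5,59.5,0,0,0],[1,-0.5,-0.5,59.5,0,0,0],[1,-0.5,-0.5,59.5,0,0,0]],
  ],
  squeeze=70,
)

```text
clock: 17.42
position: [0.5002, -0.017, 0.0564]
tcp_rot: [0.998, -0.069, 0.001, -0.003]
force: [0.1, 1.8, 9.8]
width: 0.013
grasp_force: 69.3
```

>>> step_arm(
  series=[
    [[1,0,0,-15,0,0,0],[1,0,0,-40,0,0,0],[1,0,0,-80,0,0,0],[1,0,0,-110,0,0,0],[1,0,0,-110,0,0,0]],
  ],
)

```text
clock: 18.05
position: [0.5004, -0.0177, 0.1672]
tcp_rot: [0.998, -0.069, 0.002, -0.003]
force: [-0.6, 0.2, -2.5]
width: 0.0128
grasp_force: 68.6
```

Run:
```python
from fit import *
s=robot.observe()
q=down(CAR[2]).as_quat(); print(s['joints'],s['width'])
for z in(.17,.09,.0705): totool(frame(CAR,0,0,z),q)
```

```text
[-0.60674116  0.54027168  0.78336111  2.20282913 -0.66206776  0.64236739
 -1.05188352] 0.01277965423650127
shift [ -35.5 -244.    -1.5]
turn [ -0.3  -0.2 -13. ]
shift [ -35.8 -243.6   78.5]
turn [ -0.3  -0.2 -13. ]
shift [ -35.8 -243.5   98. ]
turn [ -0.3  -0.2 -13. ]
```

>>> step_arm(
  series=[
    [[1,-6,-40,0,0,0,-2],[1,-13,-85,0,0,0,-4],[1,-20,-130,0,0,0,-7],[1,-27,-175,0,0,0,-9],[1,-33,-220,0,0,0,-11],[1,-35.5,-244,0,0,0,-13],[1,-35.5,-244,0,0,0,-13],[1,-35.5,-244,20,0,0,-13]],
  ],
)

```text
clock: 19.05
position: [0.4987, 0.2275, 0.1469]
tcp_rot: [0.999, 0.044, 0.001, -0.002]
force: [0.4, 0.1, -2.3]
width: 0.0125
grasp_force: 68.7
```

Run:
```python
from fit import *
s=robot.observe(); q=down(CAR[2]).as_quat(); print(s['joints'],s['width'])
for z in(.09,.0705): totool(frame(CAR,0,0,z),q)
c=cam('scene'); cv2.imwrite('pics/s6.png',cv2.resize(c[0][130:300,180:350],None,fx=3.5,fy=3.5,interpolation=cv2.INTER_CUBIC))
P=s['position']; yaw=R.from_quat(s['tcp_rot']).as_matrix()[:,0]; yaw=np.rad2deg(np.arctan2(yaw[1],yaw[0])); o=(P[0],P[1],yaw); print(yaw)
pr=proj(c,[frame(o,x,y,z+P[2]-.056) for x,y,z in rect(.056,.046,.0525)]); print(np.round((pr-[180,130]+.5)*3.5-.5))
```

```text
[-1.01117257  0.61228973  0.73044807  2.11585623 -0.68478841  0.65802548
 -1.29017657] 0.012538070963566688
shift [-0.  -1.1 56.9]
turn [-0.3 -0.2 -0.1]
shift [-0.1 -1.  76.4]
turn [-0.3 -0.2 -0.1]
5.000301618425225
[[222. 300.]
 [303. 236.]
 [448. 278.]
 [372. 347.]]
```

View pics/s6.png

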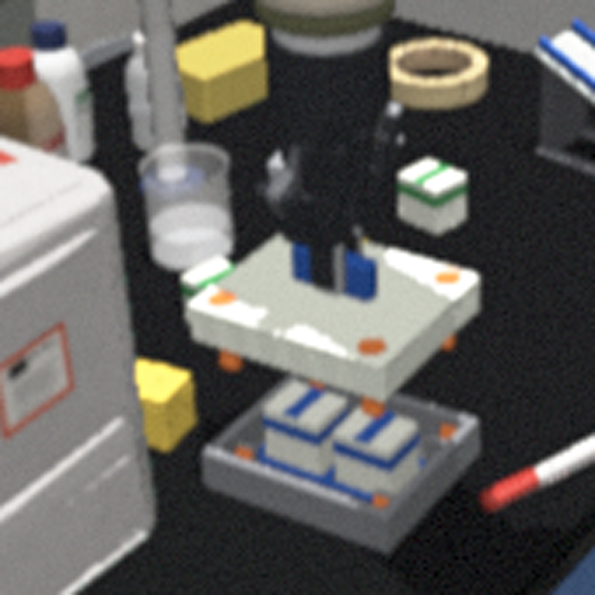

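The cover is level; the marks at (221,299), (447,278), (371,346) match the predicted ones. Lowering it onto the carrier.

>>> step_arm(
  series=[
    [[1,0,-1,20,0,0,0],[1,0,-1,40,0,0,0],[1,0,-1,57,0,0,0],[1,0,-1,67,0,0,0],[1,0,-1,72,0,0,0],[1,0,-1,75,0,0,0],[1,0,-1,75,0,0,0]],
  ],
)

```text
clock: 19.98
position: [0.4983, 0.2293, 0.0718]
tcp_rot: [0.999, 0.044, 0.001, -0.002]
force: [0.2, -3.4, -0.2]
width: 0.0124
grasp_force: 68.8
```

Run:
```python
from fit import *
totool(frame(CAR,0,0,.0705),down(CAR[2]).as_quat())
```

```text
shift [0.4 0.4 1.3]
turn [-0.2 -0.1 -0.1]
```

>>> step_arm(
  series=[
    [[1,0.3,0.5,1.5,0,0,0],[1,0.3,0.5,1.5,0,0,0],[0.5,0.3,0.5,1.5,0,0,0],[0.5,0.3,0.5,1.5,0,0,0],[0.5,0.3,0.5,1.5,0,0,0],[0.5,0.3,0.5,-20,0,0,0],[0.5,0.3,0.5,-50,0,0,0],[1,0.3,0.5,-50,0,0,0]],
  ],
)

```text
clock: 20.98
position: [0.4992, 0.23, 0.1231]
tcp_rot: [0.999, 0.044, 0.002, -0.003]
force: [0.1, 0.0, -0.1]
width: 0.0254
grasp_force: 0.0
```

Run:
```python
from fit import *
c=cam('scene'); cv2.imwrite('pics/s7.png',cv2.resize(c[0][180:300,200:320],None,fx=5,fy=5,interpolation=cv2.INTER_CUBIC))
pr=proj(c,[frame(CAR,x,y,z) for x,y,z in rect(.056,.046,.067)]); print(np.round((pr-[200,180]+.5)*5-.5))
s=robot.observe(); print(s['position'],s['width'])
for x,y in((-56,46),(56,46),(56,-46),(-56,-46)): totool(frame(CAR,x/1e3,y/1e3,.067),down(CAR[2]).as_quat())
```

```text
[[227. 322.]
 [340. 225.]
 [541. 289.]
 [436. 394.]]
[0.49853068 0.23000234 0.12211245] 0.01808017872120798
shift [-56.  -44.6  55.2]
turn [-0.3 -0.1  0. ]
shift [ 56.  -44.6  55.5]
turn [-0.3 -0.1  0. ]
shift [55.9 47.4 55. ]
turn [-0.3 -0.1  0. ]
shift [-56.1  47.4  54.7]
turn [-0.3 -0.1  0. ]
```

View pics/s7.png

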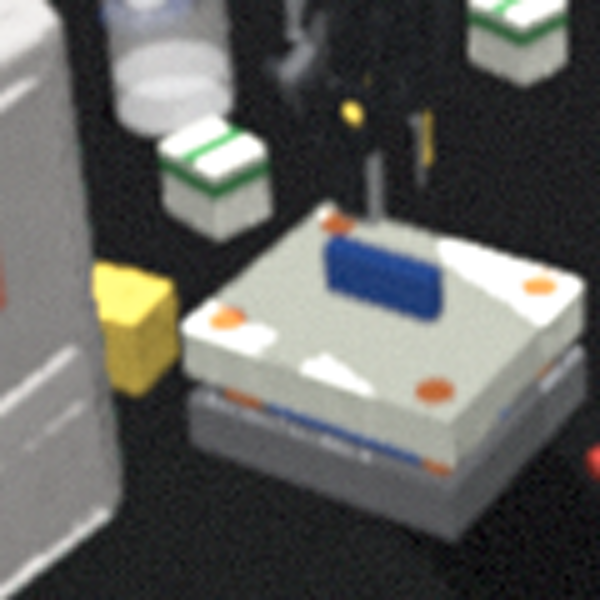

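The cover lies loosely where predicted: marks at (228,319), (540,286), (436,391). Pressing corner 1.

>>> step_arm(
  series=[
    [[1,-40,-30,10,0,0,0],[1,-56,-45,30,0,0,0],[1,-56,-45,45,0,0,0],[1,-56,-45,55,0,0,0],[1,-56,-45,60,0,0,0],[1,-56,-45,64,0,0,0],[1,-56,-45,67,0,0,0],[1,-56,-45,67,0,0,0]],
  ],
)

```text
clock: 22.02
position: [0.4403, 0.2701, 0.0576]
tcp_rot: [0.999, 0.043, 0.002, -0.005]
force: [-6.4, 0.1, 49.3]
width: -0.0001
grasp_force: 24.3
```

>>> step_arm(
  series=[
    [[1,0,0,-15,0,0,0],[1,10,0,-35,0,0,0],[1,60,0,-35,0,0,0],[1,112,0,-35,0,0,0],[1,112,0,-25,0,0,0],[1,112,0,-14,0,0,0],[1,112,0,-8,0,0,0],[1,112,0,-4,0,0,0]],
  ],
)

```text
clock: 23.02
position: [0.5492, 0.2793, 0.0585]
tcp_rot: [0.999, 0.044, -0.0, -0.002]
force: [-5.4, -2.2, 21.9]
width: 0.0001
grasp_force: 11.0
```

>>> step_arm(
  series=[
    [[1,0,0,1.5,0,0,0],[1,0,0,1.5,0,0,0]],
  ],
)

```text
clock: 23.28
position: [0.5493, 0.2792, 0.0586]
tcp_rot: [0.999, 0.044, -0.0, -0.003]
force: [-4.8, -0.8, 14.5]
width: 0.0002
grasp_force: 7.1
```

```bash
cat > cor.py <<'E'
from fit import *
for z in (.10,.067,.0565):
  for x,y in((-56,46),(56,46),(56,-46),(-56,-46)):
    if z<.06 or 1: print(x,y,z,end=' ');totool(frame(CAR,x/1e3,y/1e3,z))
E
python3 - <<'E'
from fit import *
q=down(CAR[2]).as_quat()
totool(frame(CAR,.056,.046,.058),q); totool(frame(CAR,.056,-.046,.058),q)
c=cam('scene'); cv2.imwrite('pics/s8.png',cv2.resize(c[0][180:300,200:320],None,fx=5,fy=5,interpolation=cv2.INTER_CUBIC))
E
```

```text
shift [ 1.2 -0.4  0.6]
turn [-0.3 -0.  -0. ]
shift [ 1.2 91.6  0. ]
turn [-0.3 -0.  -0. ]
```

>>> step_arm(
  series=[
    [[1,1,0,1.5,0,0,0],[1,1,0,3,0,0,0],[1,1,0,3,0,0,0]],
  ],
)

```text
clock: 23.7
position: [0.5496, 0.2791, 0.0579]
tcp_rot: [0.999, 0.044, -0.001, -0.004]
force: [-15.0, -3.9, 44.5]
width: -0.0005
grasp_force: 22.0
```

>>> step_arm(
  series=[
    [[1,0,0,-15,0,0,0],[1,0,10,-38,0,0,0],[1,0,50,-38,0,0,0],[1,0,92,-38,0,0,0],[1,0,92,-26,0,0,0],[1,0,92,-15,0,0,0],[1,0,92,-7,0,0,0],[1,0,92,-3,0,0,0]],
  ],
)

```text
clock: 24.7
position: [0.5599, 0.1878, 0.0573]
tcp_rot: [0.999, 0.044, 0.001, -0.002]
force: [-8.6, -4.3, 46.4]
width: 0.0005
grasp_force: 22.8
```

>>> step_arm(
  series=[
    [[1,0,0,1,0,0,0],[1,0,0,1,0,0,0]],
  ],
)

```text
clock: 24.95
position: [0.5599, 0.1878, 0.0575]
tcp_rot: [0.999, 0.044, 0.001, -0.003]
force: [-3.8, -4.7, 24.6]
width: 0.0001
grasp_force: 12.1
```

Run:
```python
from fit import *
q=down(CAR[2]).as_quat(); print(robot.observe()['position'])
totool(frame(CAR,.056,-.046,.058),q); totool(frame(CAR,-.056,-.046,.058),q)
```

```text
[0.55986189 0.18778849 0.05746597]
shift [-1.3 -0.4 -0.5]
turn [-0.3 -0.2 -0. ]
shift [-113.3   -0.4   -0.8]
turn [-0.3 -0.2 -0. ]
```

>>> step_arm(
  series=[
    [[1,0,0,-15,0,0,0],[1,-10,0,-35,0,0,0],[1,-60,0,-35,0,0,0],[1,-112,0,-35,0,0,0],[1,-112,0,-24,0,0,0],[1,-112,0,-13,0,0,0],[1,-112,0,-6,0,0,0],[1,-112,0,-2,0,0,0]],
  ],
)

```text
clock: 25.95
position: [0.4483, 0.1778, 0.0573]
tcp_rot: [0.999, 0.044, 0.0, -0.002]
force: [-6.1, -3.7, 41.9]
width: 0.0001
grasp_force: 21.4
```

>>> step_arm(
  series=[
    [[1,0,0,2,0,0,0],[1,0,0,2,0,0,0]],
  ],
)

```text
clock: 26.2
position: [0.4482, 0.1777, 0.0573]
tcp_rot: [0.999, 0.043, 0.001, -0.003]
force: [-5.8, -1.5, 34.5]
width: -0.0
grasp_force: 16.9
```

>>> step_arm(
  series=[
    [[1,0,0,-20,0,0,0],[1,0,0,-80,0,0,0],[1,0,0,-130,0,0,0],[1,0,60,-130,0,0,0],[1,0,120,-130,0,0,0],[1,0,180,-130,0,0,0],[1,0,200,-130,0,0,0]],
  ],
)

```text
clock: 27.08
position: [0.4657, -0.0257, 0.1852]
tcp_rot: [0.999, 0.042, 0.001, -0.002]
force: [0.2, 1.1, 0.1]
width: 0.0001
grasp_force: 0.0
```

Run:
```python
from fit import *
print(robot.observe()['position'])
c=cam('scene'); im=c[0]; cv2.imwrite('pics/s9.png',cv2.resize(im[180:300,190:350],None,fx=5,fy=5,interpolation=cv2.INTER_CUBIC))
for z in(.058,.067):
    print(np.round((proj(c,[frame(CAR,x,y,z) for x,y,_ in rect(.056,.046,0)])-[190,180]+.5)*5-.5).tolist())
# orange mark centroids
h=cv2.cvtColor(im,cv2.COLOR_BGR2HSV)[180:300,190:350]; m=cv2.inRange(h,(5,120,80),(22,255,255)); n,_,st,ce=cv2.connectedComponentsWithStats(m)
for i in range(1,n): 
    if st[i,4]>6: print(np.round((ce[i]+.5)*5-.5),st[i,4])
d=cam('top'); cv2.imwrite('pics/t9.png',d[0])
```

```text
[ 0.46566639 -0.02566311  0.18523988]
[[279.0, 338.0], [391.0, 241.0], [591.0, 305.0], [487.0, 410.0]]
[[277.0, 322.0], [390.0, 225.0], [591.0, 289.0], [486.0, 394.0]]
[387. 239.] 8
[588. 300.] 9
[276. 334.] 9
[481. 407.] 14
```

Run:
```python
from fit import *
c=cam('scene')
for f,off,z in(('s7',[200,180],.067),('s9',[190,180],.058)):
    im=cv2.imread(f'pics/{f}.png').astype(float); w=np.clip(im[...,2]-im[...,0]-60,0,80)
    P=(proj(c,[frame(CAR,x,y,z) for x,y,_ in rect(.056,.046,0)])-off+.5)*5-.5
    for u,v in P:
        u0,v0=int(u)-28,int(v)-20; s=w[v0:v0+40,u0:u0+56]; g=np.mgrid[v0:v0+40,u0:u0+56]
        print(f,np.round([(g[1]*s).sum()/s.sum()-u,(g[0]*s).sum()/s.sum()-v],1),round(s.sum()))
```

```text
s7 [ 0.3 -3.5] 35506
s7 [-3.4 -1.5] 18282
s7 [-1.9 -2.5] 26073
s7 [-1.8 -3. ] 33614
s9 [-3.8 -3.9] 29111
s9 [-2.4 -2.6] 25177
s9 [-4.  -3.6] 26004
s9 [-5.2 -4.1] 33504
```

View pics/t9.png

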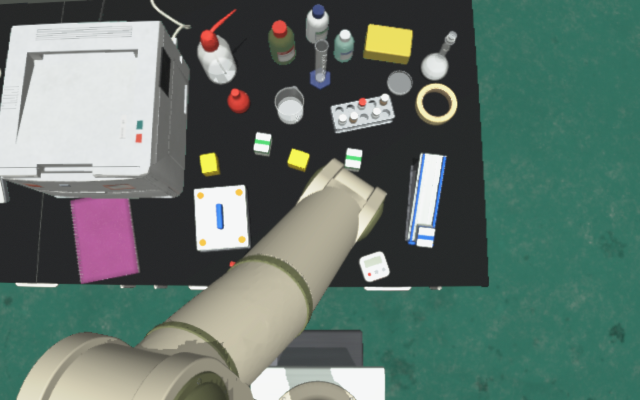

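All four corners are home (uniform residuals, within ~1 mm). The top view shows old_3 at the front stop (426,237), and the left green carton knocked aside to (262,144). I measure the green ones by code.

```bash
cat > green.py <<'E'
from fit import *
def green(show=True):
    c=cam('top'); im=c[0]; hsv=cv2.cvtColor(im,cv2.COLOR_BGR2HSV)
    g=cv2.inRange(hsv,(45,90,90),(80,255,255)); n,_,st,ce=cv2.connectedComponentsWithStats(g); out=[]
    for i in range(1,n):
        if st[i,4]<8 or not(120<ce[i][1]<260 and 190<ce[i][0]<460): continue
        u,v=np.round(ce[i]).astype(int); k=8; x0,y0=u-15,v-15
        crop=cv2.resize(im[y0:y0+30,x0:x0+30],None,fx=k,fy=k,interpolation=cv2.INTER_CUBIC)
        m=cv2.inRange(crop[...,1],170,255); cs=cv2.findContours(m,cv2.RETR_EXTERNAL,cv2.CHAIN_APPROX_NONE)[0]
        P=(max(cs,key=cv2.contourArea).reshape(-1,2)+.5)/k-.5+[x0,y0]
        W=unproj(c,P,.042)[:,:2]*1000; (cx,cy),(a,b),t=cv2.minAreaRect(W.astype(np.float32))
        if a<b: a,b,t=b,a,t-90
        bc=unproj(c,[ce[i]],.042)[0]
        t=(t+90)%180-90
        print('px',np.round(ce[i],1),'rect ctr',np.round([cx,cy],1),'size',round(a,1),round(b,1),'yaw',round(t,1),'band',np.round(bc*1000,1)); out.append((cx/1e3,cy/1e3,t))
    return out
if __name__=='__main__': green()
E
python3 green.py; python3 -c "
from h import *
print(robot.observe()['joints'])"
```

```text
px [262.1 141.7] rect ctr [687.1 136.7] size 46.7 37.9 yaw -9.1 band [687.8 136.4  42. ]
px [353.3 157.6] rect ctr [647.7 -85.1] size 47.2 38.0 yaw -7.9 band [648.4 -85.6  42. ]
[-0.62145357  0.46398105  0.78158288  2.25598802 -0.57744311  0.62588037
 -0.89312752]
```

```bash
cat > pk.py <<'E'
from green import *
N=dict(B=(.648,-.0855,-7.8),A=(.6873,.1365,-9.1))
def pick(n,h): o=N[n]; return frame(o,-.003+(h-.02)*np.tan(np.deg2rad(14)),0,h),down(o[2],-14).as_quat()
def grasped(n):
    o=N[n]; s=robot.observe(); r=R.from_quat(s['tcp_rot']); t=r.inv().apply(frame(o,0,0,.021)-s['position']); print('t',t,'w',s['width']); t[1]=0
    np.savez('gn.npz',t=t,rc=(r.inv()*R.from_euler('z',o[2],degrees=True)).as_quat())
def onlane(s,h,k=22): # carton centre at lane s, base h above deck
    g=np.load('gn.npz'); rc=R.from_quat(g['rc']); Q=R.from_euler('z',LANE[2],degrees=True)*R.from_euler('y',-k,degrees=True)
    q=Q*rc.inv(); c=R.from_euler('z',LANE[2],degrees=True).apply(lanept([[s,0,.021+h]])[0])+[LANE[0],LANE[1],0]
    totool(c-q.apply(g['t']),q.as_quat())
E
python3 -c "
from pk import *
for h in(.13,.02): totool(*pick('B',h))"
```

```text
shift [200.1  85.   54.5]
turn [  1.3 -14.   12.8]
shift [173.3  79.4 164.5]
turn [  1.3 -14.   12.8]
```

>>> step_arm(
  series=[
    [[0.25,55,20,0,0,-4,4],[0.25,110,45,0,0.6,-8,8],[0.25,160,70,10,1.3,-12,12],[0.25,200,85,30,1.3,-14,12.8],[0.25,200,85,54,1.3,-14,12.8],[0.25,200,85,54,1.3,-14,12.8],[0.25,200,85,54,1.3,-14,12.8]],
  ],
)

```text
clock: 28.15
position: [0.6714, -0.0876, 0.1315]
tcp_rot: [0.99, -0.067, -0.122, -0.008]
force: [1.0, -0.1, -0.6]
width: 0.0644
grasp_force: 0.0
```

```bash
python3 -c "
from pk import *
print(robot.observe()['joints'])
for h in(.13,.02): totool(*pick('B',h))"
```

```text
[-0.36366854  0.88248979  0.7777472   1.63362632 -0.59618819  1.15467067
 -1.09073502]
shift [1.3 1.1 1.2]
turn [0.  0.  0.1]
shift [  1.4   1.1 114.5]
turn [0.  0.  0.1]
```

>>> step_arm(
  series=[
    [[0.25,1,1,40,0,0,0],[0.25,1,1,80,0,0,0],[0.25,1,1,114,0,0,0],[0.25,1,1,114,0,0,0],[1,1,1,114,0,0,0],[1,1,1,114,0,0,0],[1,1,1,114,0,0,0],[1,1,1,114,0,0,0]],
  ],
  squeeze=30,
)

```text
clock: 29.15
position: [0.647, -0.0862, 0.0222]
tcp_rot: [0.99, -0.067, -0.12, -0.008]
force: [0.6, 0.8, 8.2]
width: 0.0356
grasp_force: 31.3
```

```bash
python3 -c "
from pk import *
grasped('B')"
```

```text
t [ 0.00116521 -0.00082879  0.00095582] w 0.035604242536814434
```

>>> step_arm(
  series=[
    [[1,0,0,-40,0,0,0],[1,0,0,-90,0,0,0],[1,0,0,-150,0,0,0],[1,-20,0,-200,0,5,0],[1,-20,0,-200,0,5,0]],
  ],
)

```text
clock: 29.78
position: [0.6752, -0.0917, 0.225]
tcp_rot: [0.995, -0.068, -0.074, -0.005]
force: [0.5, 0.9, -1.4]
width: 0.0355
grasp_force: 30.4
```

```bash
python3 -c "
from pk import *
print(robot.observe()['width'])
for h in(.09,.004): onlane(.074,h)"
```

```text
0.035522027153996355
shift [-163.9  182.7   96.7]
turn [-0.  16.7 -2.5]
shift [-120.3  181.4  170.8]
turn [-0.  16.7 -2.5]
```

>>> step_arm(
  series=[
    [[1,-35,40,0,0,4,-1],[1,-75,85,0,0,8,-1],[1,-115,130,10,0,12,-2],[1,-150,170,30,0,16,-2.5],[1,-164,183,60,0,16.7,-2.5],[1,-164,183,96,0,16.7,-2.5],[1,-164,183,96,0,16.7,-2.5],[1,-164,183,96,0,16.7,-2.5]],
  ],
)

```text
clock: 30.78
position: [0.4749, -0.2477, 0.1504]
tcp_rot: [0.997, -0.046, 0.067, 0.003]
force: [-0.0, 1.4, 0.1]
width: 0.0352
grasp_force: 30.3
```

```bash
python3 -c "
from pk import *
print(robot.observe()['joints'])
for h in(.09,.03,.003): onlane(.074,h)
c=cam('scene'); cv2.imwrite('pics/s10.png',cv2.resize(c[0][90:210,290:450],None,fx=5,fy=5,interpolation=cv2.INTER_CUBIC))
"
```

```text
[-0.02174908  0.52562133  0.60993807  2.22242811 -0.81538877  0.48371835
 -0.42695355]
shift [ 1.1  0.8 -2.9]
turn [-0.   0.5  0.1]
shift [15.9  0.9 55.2]
turn [-0.   0.5  0.1]
shift [22.6  0.9 81.4]
turn [-0.   0.5  0.1]
```

View pics/s10.png

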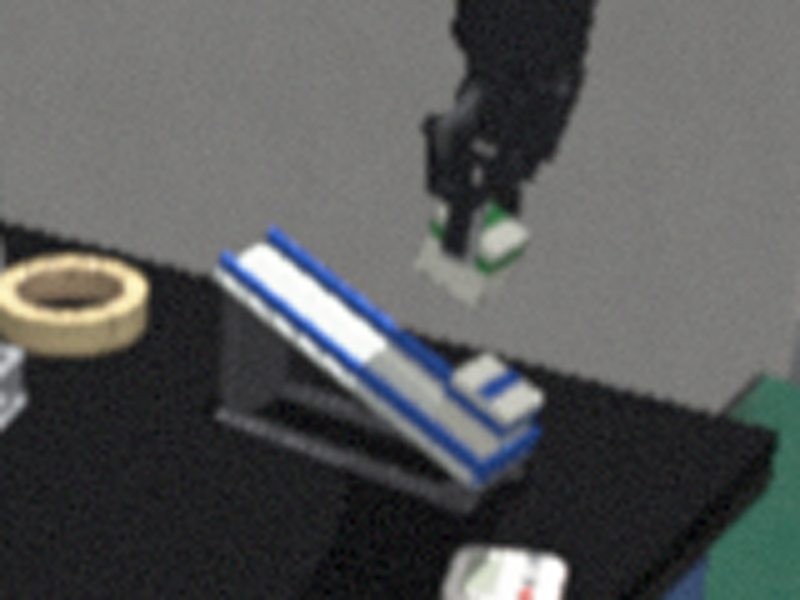

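The green carton is held tilted over the lane at (470,260), and old_3 is at the stop (495,390). Lowering.

>>> step_arm(
  series=[
    [[1,6,1,25,0,0.5,0],[1,16,1,55,0,0.5,0],[1,20,1,70,0,0.5,0],[1,22.5,1,81,0,0.5,0],[1,22.5,1,81,0,0.5,0],[1,22.5,1,81,0,0.5,0]],
  ],
)

```text
clock: 31.58
position: [0.5077, -0.2513, 0.0732]
tcp_rot: [0.996, -0.046, 0.072, 0.003]
force: [0.2, -0.4, -1.1]
width: 0.0356
grasp_force: 30.4
```

```bash
python3 -c "
from pk import *
onlane(.074,.003);onlane(.074,.0)"
```

```text
shift [0.3 0.3 0.5]
turn [-0.  -0.1  0.1]
shift [1.  0.3 3.4]
turn [-0.  -0.1  0.1]
```

>>> step_arm(
  series=[
    [[1,0.5,0,2,0,0,0],[1,1,0,3.5,0,0,0],[1,1,0,3.5,0,0,0]],
  ],
)

```text
clock: 31.95
position: [0.5086, -0.2514, 0.0692]
tcp_rot: [0.996, -0.046, 0.071, 0.003]
force: [-0.6, 0.1, -0.2]
width: 0.0353
grasp_force: 30.5
```

>>> step_arm(
  series=[
    [[0.3,0,0,0,0,0,0],[0.3,0,0,0,0,0,0],[0.3,0,0,0,0,0,0],[0.3,-7,0,-30,0,0,0],[0.3,-14,0,-60,0,0,0],[0.25,-20,0,-110,0,-5,0],[0.25,-20,0,-160,0,-10,0],[0.25,-20,0,-160,0,-10,0]],
  ],
)

```text
clock: 32.95
position: [0.4683, -0.2482, 0.2274]
tcp_rot: [0.999, -0.045, -0.014, 0.0]
force: [-0.4, 1.0, -0.2]
width: 0.0643
grasp_force: 0.0
```

```bash
python3 -c "
from pk import *
green(); s=robot.observe(); print(s['joints'])
for h in(.13,.02): totool(*pick('A',h))"
```

```text
px [262.  141.7] rect ctr [687.1 136.7] size 46.8 37.9 yaw -9.1 band [687.8 136.5  42. ]
[-0.21618384  0.50948355  0.87254279  2.0684911  -0.51269077  0.82443628
 -0.69689053]
shift [ 211.5 -400.5   89.2]
turn [  0.6 -12.3   3.9]
shift [ 187.4 -402.4  200. ]
turn [  0.6 -12.3   3.9]
```

```bash
cat > lanechk.py <<'E'
from pk import *
def chk(ss=(.022,.066,.110)):
    c=cam('scene'); hsv=cv2.cvtColor(c[0],cv2.COLOR_BGR2HSV)
    r=R.from_euler('z',LANE[2],degrees=True)
    for s in ss:
        P=proj(c,r.apply(lanept([[s,0,.042]]))+[LANE[0],LANE[1],0])[0]; print('pred',s,np.round(P,1))
    for nm,lo,hi in(('green',(45,60,60),(85,255,255)),('blue',(100,120,60),(125,255,255))):
        m=cv2.inRange(hsv,lo,hi); m[:,:330]=0; m[210:]=0; m[:,420:]=0; m[:110]=0
        n,_,st,ce=cv2.connectedComponentsWithStats(m)
        for i in range(1,n):
            if st[i,4]>8: print(nm,np.round(ce[i],1),st[i])
chk()
E
python3 lanechk.py; python3 -c "
from pk import *
c=cam('scene'); f=lambda u,v:[(u+.5)/3.5-.5+180,(v+.5)/3.5-.5+130]
print(unproj(c,[f(152,240),f(232,243),f(193,262)],0))
w=unproj(c,[f(193,262)],0)[0]
for z in(.06,.08,.1,.12): print(z,np.round((proj(c,[w*[1,1,0]+[0,0,z]])-[180,130]+.5)*3.5))
P=robot.observe();
for h in(.13,.02): print(h); o=N['A']; totool(frame(o,-.001,0,h),down(o[2],-4).as_quat())
"
```

```text
pred 0.022 [388.9 167.1]
pred 0.066 [377.5 158.1]
pred 0.11 [366.3 149.4]
green [377.3 158.1] [374 156   8   5  19]
green [373.2 163.8] [368 159  11  10  26]
blue [355.5 145.9] [344 136  24  21  78]
blue [368.9 167.5] [334 141  65  45 208]
blue [389.7 166.2] [386 163   8   7  17]
blue [384.9 172.1] [379 168  12   9  16]
[[0.82042879 0.0724894  0.        ]
 [0.76210924 0.03942247 0.        ]
 [0.76830691 0.08016787 0.        ]]
0.06 [[187. 198.]]
0.08 [[185. 175.]]
0.1 [[183. 153.]]
0.12 [[181. 130.]]
0.13
shift [ 187.4 -401.9   88.4]
turn [ 0.1 -2.2  3.9]
0.02
shift [ 190.9 -401.8  198.4]
turn [ 0.1 -2.2  3.9]
```

NewB sits exactly at its place (377,158) with old_3 in front at (390,166). Now the last green carton, with pick pitch −10°.

```bash
sed -i 's/np.deg2rad(14)/np.deg2rad(10)/; s/,-14)/,-10)/; s/-.003+/-.002+/' pk.py; python3 -c "
from pk import *
for h in(.13,.02): totool(*pick('A',h))"
```

```text
shift [ 205.7 -400.7   87.8]
turn [ 0.3 -8.2  3.9]
shift [ 189.9 -401.9  198.4]
turn [ 0.3 -8.2  3.9]
```

>>> step_arm(
  series=[
    [[0.25,25,-50,0,0,-1,0],[0.25,50,-100,0,0,-2,1],[0.25,75,-150,0,0,-3,1],[0.25,100,-200,0,0,-4,2],[0.25,125,-250,0,0,-5,3],[0.25,150,-300,0,0,-6,3],[0.25,178,-350,0,0.3,-7,3.5],[0.25,205,-400,10,0.3,-8.2,3.9]],
  ],
)

```text
clock: 34.1
position: [0.7073, 0.1328, 0.207]
tcp_rot: [0.993, -0.08, -0.088, -0.007]
force: [0.5, -0.6, 1.0]
width: 0.0638
grasp_force: 0.0
```

>>> step_arm(
  series=[
    [[0.25,0,0,40,0,0,0],[0.25,0,0,75,0,0,0],[0.25,0,0,75,0,0,0],[0.25,0,0,75,0,0,0]],
  ],
)

```text
clock: 34.6
position: [0.6942, 0.133, 0.135]
tcp_rot: [0.993, -0.08, -0.087, -0.006]
force: [-0.1, -0.2, 1.1]
width: 0.0637
grasp_force: 0.0
```

```bash
python3 -c "
from pk import *
print(robot.observe()['joints'])
for h in(.13,.02): totool(*pick('A',h))"
```

```text
[-0.6659655   0.88538792  0.80173887  1.61827468 -0.69679065  1.13707966
 -1.36160913]
shift [10.7 -2.4  3.1]
turn [ 0.   0.  -0.2]
shift [ 10.7  -2.5 114.8]
turn [ 0.   0.  -0.2]
```

>>> step_arm(
  series=[
    [[0.25,10,-2.5,30,0,0,0],[0.25,10.5,-2.5,75,0,0,0],[0.25,10.5,-2.5,114,0,0,0],[0.25,10.5,-2.5,114,0,0,0],[1,10.5,-2.5,114,0,0,0],[1,10.5,-2.5,114,0,0,0],[1,10.5,-2.5,114,0,0,0],[1,10.5,-2.5,114,0,0,0]],
  ],
  squeeze=30,
)

```text
clock: 35.6
position: [0.6864, 0.1375, 0.0225]
tcp_rot: [0.993, -0.08, -0.085, -0.007]
force: [0.8, -0.2, 6.5]
width: 0.0356
grasp_force: 31.6
```

```bash
python3 -c "
from pk import *
grasped('A')"
```

```text
t [0.00132591 0.00082362 0.00126983] w 0.035559797259648106
```

>>> step_arm(
  series=[
    [[1,0,0,-40,0,0,0],[1,0,0,-90,0,0,0],[1,0,0,-150,0,0,0],[1,-20,0,-200,0,5,0],[1,-20,0,-200,0,5,0]],
  ],
)

```text
clock: 36.22
position: [0.7006, 0.1353, 0.2266]
tcp_rot: [0.996, -0.08, -0.04, -0.004]
force: [-0.6, 0.6, -0.8]
width: 0.0357
grasp_force: 30.8
```

```bash
python3 -c "
from pk import *
print(robot.observe()['width'])
for h in(.09,.004): onlane(.119,h)"
```

```text
0.035666182653938
shift [-114.8  412.3   64.6]
turn [ 0.1 16.8 -3.7]
shift [-76.3 410.3 141.5]
turn [ 0.1 16.8 -3.7]
```

>>> step_arm(
  series=[
    [[1,-14,50,0,0,2,0],[1,-28,105,0,0,4,-1],[1,-42,160,0,0,6,-1],[1,-56,215,0,0,8,-2],[1,-70,270,0,0,10,-2],[1,-86,325,0,0,12,-3],[1,-100,375,0,0,14,-3],[1,-114,412,10,0,16.8,-3.7]],
  ],
)

```text
clock: 37.22
position: [0.5204, -0.2551, 0.2217]
tcp_rot: [0.993, -0.048, 0.103, 0.008]
force: [0.9, -0.4, -0.0]
width: 0.0356
grasp_force: 30.7
```

>>> step_arm(
  series=[
    [[1,0,0,25,0,0,0],[1,0,0,50,0,0,0],[1,0,0,50,0,0,0],[1,0,0,50,0,0,0]],
  ],
)

```text
clock: 37.72
position: [0.5311, -0.2543, 0.1728]
tcp_rot: [0.994, -0.048, 0.102, 0.007]
force: [-0.4, 0.4, -0.2]
width: 0.0355
grasp_force: 30.6
```

```bash
python3 -c "
from pk import *
print(robot.observe()['joints'])
for h in(.09,.03,.003): onlane(.119,h)"
```

```text
[-0.05643178  0.52858764  0.63563447  2.14200228 -0.84695258  0.51192348
 -0.44538049]
shift [-14.6  -0.5  -0.6]
turn [0.3 0.4 0. ]
shift [-3.9 -0.9 58.4]
turn [0.3 0.4 0. ]
shift [ 0.9 -1.  85. ]
turn [0.3 0.4 0. ]
```

>>> step_arm(
  series=[
    [[1,-14,-1,0,0.3,0.4,0],[1,-10,-1,28,0.3,0.4,0],[1,-4,-1,58,0.3,0.4,0],[1,-1.5,-1,73,0.3,0.4,0],[1,1,-1,85,0.3,0.4,0],[1,1,-1,85,0.3,0.4,0],[1,1,-1,85,0.3,0.4,0]],
  ],
)

```text
clock: 38.6
position: [0.5496, -0.2555, 0.0903]
tcp_rot: [0.993, -0.047, 0.106, 0.005]
force: [0.7, 0.7, -1.0]
width: 0.0353
grasp_force: 30.7
```

```bash
python3 -c "
from pk import *
onlane(.119,.003);onlane(.119,.0)"
```

```text
shift [-0.4  0.1  0.4]
turn [ 0.  -0.   0.1]
shift [0.1 0.1 3.3]
turn [ 0.  -0.   0.1]
```

>>> step_arm(
  series=[
    [[1,0,0,2,0,0,0],[1,0,0,3.5,0,0,0],[1,0,0,3.5,0,0,0]],
  ],
)

```text
clock: 38.98
position: [0.5502, -0.2553, 0.0864]
tcp_rot: [0.993, -0.047, 0.106, 0.005]
force: [-1.1, 1.4, 4.7]
width: 0.0356
grasp_force: 31.3
```

>>> step_arm(
  series=[
    [[0.3,0,0,0,0,0,0],[0.3,0,0,0,0,0,0],[0.3,0,0,0,0,0,0],[0.3,-7,0,-30,0,0,0],[0.3,-14,0,-60,0,0,0],[0.25,-20,0,-110,0,-5,0],[0.25,-20,0,-160,0,-10,0],[0.25,-20,0,-160,0,-10,0]],
  ],
)

```text
clock: 39.98
position: [0.4992, -0.2509, 0.2411]
tcp_rot: [0.999, -0.046, 0.021, 0.002]
force: [0.4, 0.4, -1.2]
width: 0.0646
grasp_force: 0.0
```

>>> step_arm(
  series=[
    [[0.25,20,-50,0,0,0,0],[0.25,40,-110,0,0,0,0],[0.25,50,-160,0,0,0,0],[0.25,50,-160,0,0,0,0]],
  ],
)

```text
clock: 40.48
position: [0.5628, -0.0908, 0.2383]
tcp_rot: [0.999, -0.044, 0.018, 0.0]
force: [-0.7, -0.9, 0.8]
width: 0.064
grasp_force: 0.0
```

```bash
python3 lanechk.py; python3 -c "
from pk import *
c=cam('scene'); im=c[0].astype(float); w=np.clip(im[...,2]-im[...,0]-60,0,80)
w=cv2.resize(w,None,fx=5,fy=5,interpolation=cv2.INTER_CUBIC)
for u,v in (proj(c,[frame(CAR,x,y,.058) for x,y,_ in rect(.056,.046,0)])+.5)*5-.5:
    u0,v0=int(u)-28,int(v)-20; s=w[v0:v0+40,u0:u0+56]; g=np.mgrid[v0:v0+40,u0:u0+56]
    print('mark',np.round([(g[1]*s).sum()/s.sum()-u,(g[0]*s).sum()/s.sum()-v],1))
hsv=cv2.cvtColor(cam('top')[0],cv2.COLOR_BGR2HSV); m=cv2.inRange(hsv,(45,90,90),(80,255,255)); n,_,st,ce=cv2.connectedComponentsWithStats(m)
print([np.round(ce[i]) for i in range(1,n) if st[i,4]>8])
print(robot.observe()['position'],robot.observe()['clock'])"
```

```text
pred 0.022 [388.9 167.1]
pred 0.066 [377.5 158.1]
pred 0.11 [366.3 149.4]
green [366.  149.4] [362 147   9   6  20]
green [367.7 159.4] [357 150  22  19  60]
green [377.4 158.1] [374 156   8   6  20]
blue [350.3 141.6] [344 136  14  12  43]
blue [369.  167.5] [334 141  65  45 215]
blue [389.7 166.2] [386 163   8   7  17]
blue [384.6 172. ] [379 168  12   9  18]
mark [-4.  -3.9]
mark [-2.4 -2.8]
mark [-3.1 -3.8]
mark [-5.2 -4.1]
[array([476.,   1.]), array([524.,   1.]), array([572.,  13.]), array([616.,  12.]), array([498.,  29.]), array([566.,  29.]), array([489.,  32.]), array([638.,  35.]), array([495.,  59.]), array([485.,  78.]), array([488.,  86.]), array([481.,  90.]), array([623., 111.]), array([555., 123.]), array([514., 161.]), array([523., 163.]), array([485., 165.]), array([619., 164.]), array([518., 167.]), array([614., 173.]), array([505., 176.]), array([528., 176.]), array([500., 185.]), array([548., 181.]), array([540., 185.]), array([601., 189.]), array([535., 191.]), array([597., 191.]), array([429., 200.]), array([513., 201.]), array([612., 210.]), array([638., 210
[... 651 characters left out ...]
.]), array([612., 312.]), array([312., 316.]), array([ 28., 315.]), array([422., 318.]), array([345., 323.]), array([494., 326.]), array([322., 324.]), array([336., 327.]), array([489., 335.]), array([541., 341.]), array([479., 343.]), array([602., 346.]), array([476., 348.]), array([611., 349.]), array([573., 350.]), array([386., 358.]), array([526., 359.]), array([576., 362.]), array([400., 363.]), array([453., 368.]), array([637., 369.]), array([387., 371.]), array([400., 370.]), array([411., 374.]), array([391., 374.]), array([477., 376.]), array([547., 378.]), array([480., 386.]), array([392., 390.]), array([418., 387.]), array([ 47., 398.])]
[ 0.56135311 -0.09660099  0.23954871] 40.625
```

```bash
python3 -c "
from h import *
print(robot.sign_off())"
```

```text
the job is handed in; nothing more can be done
None
```

The job is handed in at about 41 s: both oldest cartons stand in the carrier, the cover measures home at all four corners, and the lane holds the last blue carton at the front stop with both green cartons (only two were out) behind it.

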